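Fetch the heatsink from behind the tall parts

TASK

The finned heatsink in the steel parts bay stands behind two tall parts, a round capacitor and a box-shaped mains filter: first move both tall parts out of the way, standing upright in the grey plastic side tray. Then set the heatsink flat in the aluminium assembly nest, between its four corner stops and with its long side along the nest's long side, and only after that put each tall part back, upright, on the middle of the very rubber pad it came from, the filter square to the bay as before. Never tip the tall parts over and leave the solder spool in the bay where it stands.

Things in the scene. Friction and masses are not known exactly. Their poses are not given: they have to be found in the camera images.
- capacitor_mid (a point): Round black capacitor standing upright, 50 mm in diameter and 100 mm tall (two small bright terminals 5 mm high on top), 0.2 to 0.4 kg, loose. The point is on its axis, 50 mm above its underside; z is up. It starts on the middle of one of the bay's two pads, 15 mm beside the filter. Grip it across the bay's x (front to back), above its middle, so that the fingers pass over the heatsink behind it.
- filter_mid (a point): Box-shaped mains filter of bare aluminium standing upright, 44 mm (its x) by 60 mm (its y) by 96 mm tall, black top with three small brass terminals (6 mm high), 0.3 to 0.6 kg, loose. The point is at its centre, 48 mm above its underside. It starts on the middle of the other pad, with its axes along the bay's axes. Grip it across its x, above its middle.
- heatsink_mid (a point): Aluminium heatsink lying fins up, 40 mm (its x) by 75 mm (its y, the way the fins run) by 40 mm tall, 0.16 kg, loose. The point is at its centre, 20 mm above its underside. It lies on the bay's floor close behind the two tall parts (about 10 mm from them) and can be gripped from above across its 40 mm once they are gone.
- bay: Fixed grey sheet-steel parts bay: a floor plate 180 mm (x) by 210 mm (y), 4 mm thick, with a 14 mm high rim along the back (+x) and both sides and an open front (-x). Origin at the centre of its underside, on the table; x points to its back. Its floor is 4 mm above the origin.
- pad_left (a point): Middle of the left (+y) black rubber pad in the front half of the bay, at floor level (4 mm above the table); pads are flush with the floor, 62 mm (x) by 66 mm (y); axes as the bay's.
- pad_right (a point): Middle of the right (-y) black rubber pad, 70 mm from the left one along the bay's y, likewise at floor level.
- side_tray: Fixed grey plastic tray with a low rim, 140 mm (x) by 230 mm (y) outside, 16 mm high, walls and floor 4 mm thick, empty. Origin at the centre of its underside, on the table; its floor is 4 mm above the origin.
- nest: Fixed aluminium assembly nest: a plate 120 mm (x) by 140 mm (y), 10 mm thick, with four dark L-shaped corner stops 8 mm high on it that leave 56 mm (x) by 91 mm (y) clear inside; the sides are open between the stops (61 mm in y). Origin at the centre of its underside, on the table; the heatsink rests on the plate, 10 mm above the origin.
- spool: Solder spool standing in the back left corner of the bay, 44 mm in diameter, 40 mm tall, loose; not to be moved. Origin at the centre of its underside.
Not all that is in view belongs to the job. What is shaped like the part that bears filter_mid but orange is not meant.

How it is judged:
By the outcome, as a careful person would: the job done as asked, in the order asked, and still so for the second after the job is handed in, with the robot touching nothing.
It also fails if it takes over 136 s, if anything falls off the work surface, if the arm or the gripper's body presses on something with over 40 N, if the wrist force passes 120 N, or if a joint passes its speed limit or range.

ROBOT

A 7-joint arm with a two-finger parallel gripper is mounted at the origin on the work surface. World frame = base frame: x ahead of the robot, y to its left, z up, the work surface at z = 0. Lengths are in mm, angles in rad, forces in N, time in s.
With the tool pointing down it reaches from about 425 to 950 mm from the base axis. Payload 16.7 kg.
Tool frame: the origin (TCP) lies at the very end of the fingers, on their centre line; the grasp point (between the pads) lies 19 mm behind it (arm.grasp_offset is the distance from the TCP to the grasp point, in mm); z points along the fingers, y is the line along which they close (so a half turn about z gives the same grasp; the last joint's range is limited). The gripper opens to 94 mm and grips with 3 to 60 N. Pads are 16 mm wide; open, the fingers measure 119 mm over their backs; the gripper's body (75 mm by 177 mm) begins 78 mm behind the grasp point.
Start: joints at [1.004, 0.426, 0.074, 1.606, -0.034, 1.111, -0.067], TCP at [273.23, -617.187, 205.467] pointing down, gripper open.
Joint ranges: [-2.85, 2.85], [-0.5, 2.14], [-1.23, 1.37], [0.21, 2.46], [-1.02, 4.16], [0.16, 2.05], [-2.73, 2.73]. Speed limits (rad/s): [1.89, 1.89, 2.39, 2.39, 3.01, 3.01, 3.01].

INTERFACE

Orientations are given as a rotation vector (axis times angle).
In Python, from bench import arm gives the robot as it stands.
- The arm moves only by the tool move_arm, never from a script. Its argument "moves" is a list of rows, each a list of 2 entries, a list of its own where there are three numbers: the shift along the world's x, y, z in units of 25 mm (1.0 is 25 mm), then the turn about the world's z in units of pi rad (1.0 is pi rad). A call has exactly 5 rows; each row shifts and turns the commanded pose from where the row before left it; what a row does not reach is not made up. A row lasts 1/12 s, in which the tool goes at most 41.7 mm and 7.16 degrees, less where a joint would pass 70% of its speed; a pose out of reach is approached as far as the arm can. A call with a number of a shift or a turn outside -1 to 1 is refused whole. A call with a gripper value outside its range is refused whole. "jaw" is the gripper command: -1 is shut, 1 is fully open, values between are in proportion, set as the call begins (left out, the last holds). The fingers move at their own pace and stop on an object; the grip force is fixed at half the most. Time passes only in rows, so rows that do not move let the fingers close, or fill a call up. It gives the time, the measured TCP pose, the force, the opening and the grip force at its end, in the units of the state.
- arm.observe(): the state, without advancing time (a new reading comes with each control period).
- arm.snapshot(name): name is "scene" or "top"; returns a dict with "image" (420x560x3 uint8, red, green, blue), "mtx" (3x3 intrinsics, pixels), "world_to_cam" (4x4, takes a point from world to camera coordinates). Camera axes: x right, y down, z forward; pixel columns grow to the right and rows downward; lengths in mm; the calibration is good to about 2 mm. A picture is of the moment at which its call begins. There is no depth.
- arm.job_done(): hands the job in; it is judged then, once.
The state is a dict: "time_s": time; "joints": joint angles; "joint_velocities": joint speeds; "joint_torque": joint torques, N m; "ee_pos": TCP position; "eef_rot": TCP orientation; "wrist_force": force on the tool from outside, world axes, zero at the start; "wrist_torque": the same for the moment, N m; "grip_width": finger opening in mm; "finger_force": force on a finger pad.
Only numpy, scipy, OpenCV 4.12 (cv2) and the standard library are available. Lean on these libraries where they do the work, as an engineer would, in place of code of your own. Each camera call takes 0.05 s, during which the arm holds its last target. There are 200 camera calls.

## Working session

There is one attempt and no reset: what is moved stays moved. The work goes in short steps, Python scripts to look and compute and a tool call to move; the robot and the scene stay as the last step left them, time stands still between calls to the robot, and variables do not carry over. Pictures are saved under pics/ and viewed, at most 14 in all, crops included, and the job is handed in when it is done.

Besides the shell and the picture viewer there is one more tool, called after ">>>" as name(argument=value, ...) on one line, values as JSON. move_arm: Moves the arm, as the interface text tells. Shifts and turns lie within -1 to 1; 1 stands for 25 mm of shift or pi rad of turn. Its arguments: {"type":"object","properties":{"moves":{"type":"array"},"jaw":{"type":"number"}},"required":["moves"]}

```bash
mkdir -p pics; ls; cat > h.py <<'E'
import numpy as np, cv2
from bench import arm
def snap(cam,name):
    s=arm.snapshot(cam); cv2.imwrite(f'pics/{name}.png',s['image'][:,:,::-1]); np.savez(f'pics/{name}.npz',m=s['mtx'],w=s['world_to_cam']); return s
def ray(name,u,v,z):
    d=np.load(f'pics/{name}.npz'); R=d['w'][:3,:3]; t=d['w'][:3,3]
    c=-R.T@t; r=R.T@np.linalg.inv(d['m'])@[u,v,1]
    return (c+r*(z-c[2])/r[2])[:2].round(1)
def proj(name,p):
    d=np.load(f'pics/{name}.npz'); q=d['m']@(d['w'][:3,:3]@np.array(p,float)+d['w'][:3,3]); return (q[:2]/q[2]).round(1)
E
python3 - <<'E'
from h import *
for c in('scene','top'):
    snap(c,c+'0'); d=np.load(f'pics/{c}0.npz'); print(c,-d['w'][:3,:3].T@d['w'][:3,3])
    im=cv2.imread(f'pics/{c}0.png'); cv2.imwrite(f'pics/{c}0b.png',cv2.resize(im,(800,600),interpolation=cv2.INTER_CUBIC))
print(arm.observe())
E
```

```text
pics
scene [ 781.68908097 -528.5436127   692.58313351]
top [ 346.66332307   10.26809718 1308.23972328]
{'time_s': 0.1, 'joints': array([ 1.00448482,  0.42666596,  0.07385079,  1.60654809, -0.03410874,
        1.11081898, -0.06711677]), 'joint_velocities': array([ 0.00139483,  0.00059016,  0.00039916, -0.00062244,  0.00039598,
       -0.00047927, -0.00096923]), 'joint_torque': array([ 9.41776147e-03, -9.37465739e+01,  3.67704146e+00, -4.55040729e+01,
       -4.85709426e-02,  1.67465291e-02, -2.45946768e-05]), 'ee_pos': array([ 273.08367229, -616.84574179,  204.84566627]), 'eef_rot': array([-3.07251778e+00, -6.49683872e-01,  4.96609338e-04]), 'wrist_force': array([-0.50844105, -0.91126937, -0.42463534]), 'wrist_torque': array([-0.04368493, -0.03115011, -0.0369563 ]), 'finger_force': 0.0, 'grip_width': 94.011194761879}
```

View pics/top0b.png

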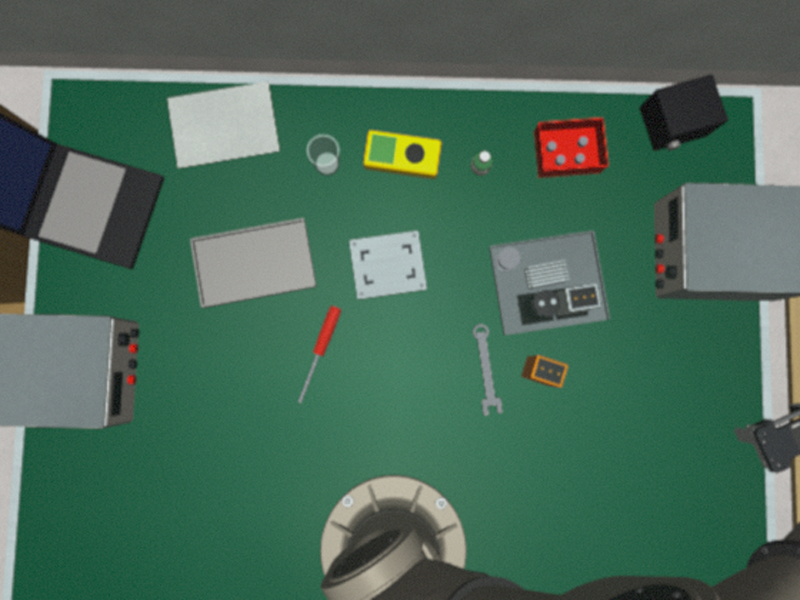

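View pics/scene0b.png

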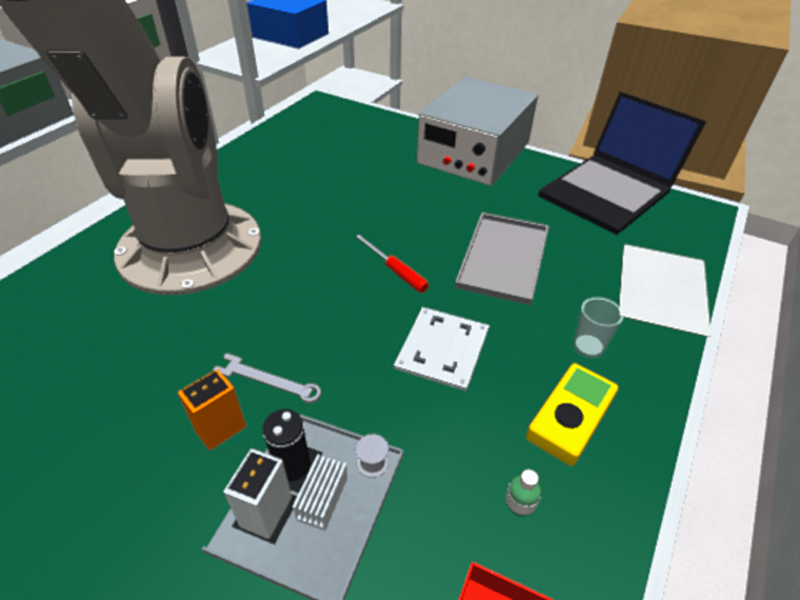

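The top view shows the bay at about (550,283) of the enlarged picture, with the capacitor on the left pad and the filter on the right. The nest is at (388,264) and the tray at (253,262). I'll crop in closer.

```bash
python3 - <<'E'
from h import *
t=cv2.imread('pics/top0.png'); s=cv2.imread('pics/scene0.png')
# crops, top: x 335-435,y155-240 scale 8 ; nest/tray x 125-305,y145-220
a=t[157:237,338:432]; cv2.imwrite('pics/c1.png',cv2.resize(a,None,fx=7,fy=7,interpolation=cv2.INTER_CUBIC))
a=t[148:218,130:305]; cv2.imwrite('pics/c2.png',cv2.resize(a,None,fx=4.5,fy=4.5,interpolation=cv2.INTER_CUBIC))
a=s[270:420,135:290]; cv2.imwrite('pics/c3.png',cv2.resize(a,None,fx=4,fy=4,interpolation=cv2.INTER_CUBIC))
E
```

```text
(no output)
```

View pics/c1.png

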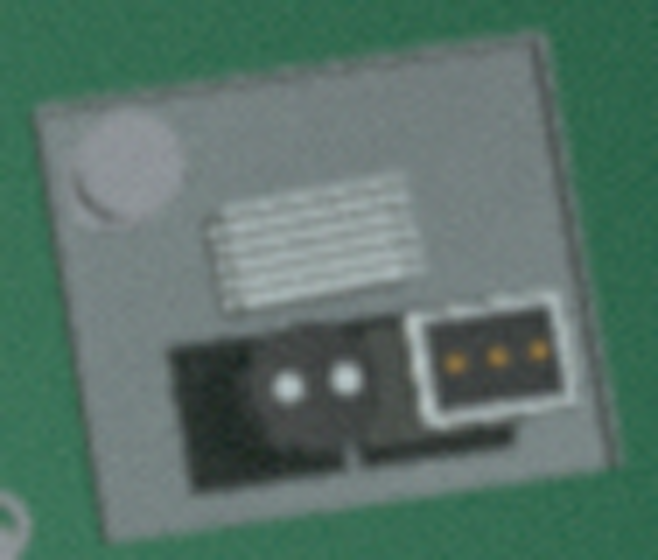

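View pics/c2.png

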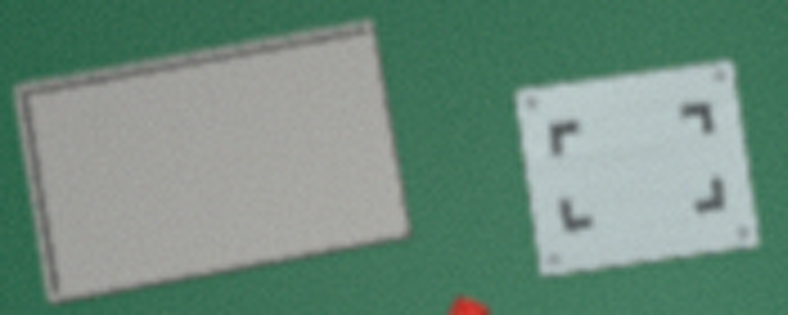

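View pics/c3.png

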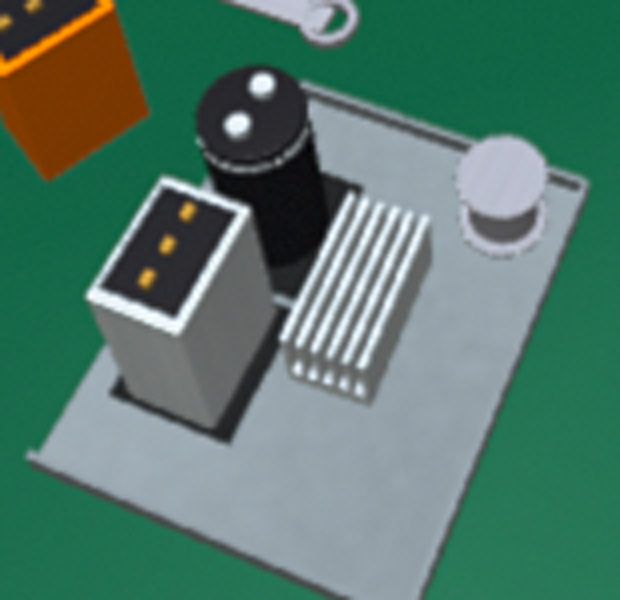

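Crop c1 shows the left pad's outer corners at (168,348) and (192,492), with the front right corner of the right pad at (515,445). The filter top has corners (407,314), (558,293), (577,405) and (427,428), and the heatsink's fin tops span about (222,205) to (425,272). In c2 the nest is at (515,90)–(760,243) and the tray at (14,88)–(410,236). c3 shows pad corners at (230,440), (112,393) and (362,187). I'll fit rectangles to these points.

```bash
cat >> h.py <<'E'
from scipy.optimize import least_squares
C={'c1':('top0',338,157,7),'c2':('top0',130,148,4.5),'c3':('scene0',135,270,4)}
def fit(obs,x0=(600,0,.15)):
    # obs: (crop, px,py, model x,y,z)
    def f(p):
        r=[]
        for c,a,b,x,y,z in obs:
            n,u0,v0,s=C[c]; w=[p[0]+x*np.cos(p[2])-y*np.sin(p[2]),p[1]+x*np.sin(p[2])+y*np.cos(p[2]),z]
            r+=list(proj(n,w)-[u0+(a+.5)/s-.5,v0+(b+.5)/s-.5])
        return r
    q=least_squares(f,x0,diff_step=1e-3); return q.x.round(3),np.round(q.fun,1)
E
sed -i 's/return (q\[:2\]\/q\[2\]).round(1)/return q[:2]\/q[2]/' h.py
python3 - <<'E'
from h import *
P=lambda *a:print(*a)
P('pads top',fit([('c1',168,348,31,68,4),('c1',192,492,-31,68,4),('c1',515,445,-31,-68,4),('c1',352,466,-31,0,4)]))
P('pads scene',fit([('c3',230,440,31,-68,4),('c3',112,393,-31,-68,4),('c3',362,187,31,68,4)]))
P('filter top',fit([('c1',407,314,22,30,96+4),('c1',558,293,22,-30,100),('c1',577,405,-22,-30,100),('c1',427,428,-22,30,100)]))
P('filter scene',fit([('c3',88,296,-22,-30,100),('c3',178,333,22,-30,100),('c3',250,208,22,30,100),('c3',163,178,-22,30,100),('c3',210,431,22,-30,4)]))
P('cap top',fit([('c1',288,387,0,10,109),('c1',346,379,0,-10,109)]))
P('cap scene',fit([('c3',236,124,0,-10,109),('c3',262,84,0,10,109)]))
P('hs top',fit([('c1',222,203,20,37.5,44),('c1',405,172,20,-37.5,44),('c1',425,272,-20,-37.5,44),('c1',238,308,-20,37.5,44)]))
P('hs scene',fit([('c3',284,338,-20,-37.5,44),('c3',363,365,20,-37.5,44),('c3',430,216,20,37.5,44),('c3',352,194,-20,37.5,44)]))
P('bay top',fit([('c1',107,541,-90,105,4),('c1',620,465,-90,-105,10),('c1',36,104,90,105,14),('c1',545,35,90,-105,14)]))
P('spool',ray('top0',338+130/7,157+165/7,44))
P('nest',fit([('c2',515,90,60,70,10),('c2',733,62,60,-70,10),('c2',760,243,-60,-70,10),('c2',542,274,-60,70,10)]))
P('stops',fit([('c2',560,132,28,45.5,12),('c2',703,113,28,-45.5,12),('c2',714,203,-28,-45.5,12),('c2',571,222,-28,45.5,12)]))
P('tray',fit([('c2',14,88,70,115,16),('c2',372,20,70,-115,16),('c2',410,236,-70,-115,16),('c2',50,301,-70,115,16)]))
E
```

```text
pads top (array([ 4.83864e+02, -3.08215e+02,  1.72000e-01]), array([-0.4, -0.5, -0.2,  0.2,  0.3, -0.1,  0.3,  0.4]))
pads scene (array([ 4.80082e+02, -3.06857e+02,  1.82000e-01]), array([ 0.2,  0.6, -0.6,  0. ,  0.5, -0.8]))
filter top (array([ 4.88236e+02, -3.42509e+02,  1.67000e-01]), array([-0.3,  0.1,  0.2, -0.2,  0.4,  0.1, -0.3,  0. ]))
filter scene (array([ 4.86861e+02, -3.42598e+02,  1.66000e-01]), array([-1.1,  0.1, -0.1,  0.4,  0.5, -0. , -0.1, -1. ,  0.9,  0.2]))
cap top (array([ 4.76888e+02, -2.73510e+02,  1.57000e-01]), array([ 0.4, -0.1, -0.4,  0.1]))
cap scene (array([ 4.74575e+02, -2.73484e+02,  1.23000e-01]), array([ 0.2, -0.6, -0.2,  0.6]))
hs top (array([ 5.42005e+02, -2.91154e+02,  1.96000e-01]), array([-0.1,  0.4, -0.1,  0.3, -0.1, -0.1,  0.3, -0.6]))
hs scene (array([ 5.39678e+02, -2.90210e+02,  2.14000e-01]), array([-0.6, -0. ,  0.6,  0.4,  0.1,  0.1, -0.1, -0.6]))
bay top (array([ 5.27892e+02, -3.00970e+02,  1.68000e-01]), array([ 0. , -0. , -0.4,  0. ,  0.7,  0.3, -0.3, -0.2]))
spool [ 568.8 -215.1]
nest (array([5.57122e+02, 2.38290e+01, 1.63000e-01]), array([ 0.3,  0. , -0.1, -0.4, -0. ,  0.2, -0.1,  0.2]))
stops (array([5.56407e+02, 2.41410e+01, 1.53000e-01]), array([ 0.1,  0.3, -0.2,  0.5, -0.1, -0.3,  0.2, -0.5]))
tray (array([5.53834e+02, 2.93593e+02, 2.10000e-01]), array([ 0.2, -0.3, -0.1,  0.2,  0. , -0.3, -0.1,  0.3]))
```

>>> move_arm(moves=[[[0.54,0.915,0],0.028],[[0.54,0.915,0],0.028],[[0.54,0.915,0],0.028],[[0.54,0.915,0],0.028],[[0.54,0.915,0],0.028]], jaw=1)

```text
time_s: 0.52
ee_pos: [341.1, -501.5, 205.2]
eef_rot: [-2.855, -1.311, 0.0]
wrist_force: [0.9, 0.0, 0.4]
grip_width: 94.0
finger_force: 0.0
```

>>> move_arm(moves=[[[0.54,0.915,0],0.028],[[0.54,0.915,0],0.028],[[0.54,0.915,0],0.028],[[0.54,0.915,0],0.028],[[0.54,0.915,0],0.028]])

```text
time_s: 0.93
ee_pos: [408.5, -387.2, 205.3]
eef_rot: [-2.5, -1.902, 0.0]
wrist_force: [1.2, -0.3, 0.2]
grip_width: 93.9
finger_force: 0.0
```

>>> move_arm(moves=[[[0.54,0.915,0],0.028],[[0.54,0.915,0],0.028],[[0.54,0.915,0],0.028],[[0.54,0.915,0],0.028],[[0.54,0.915,0],0.028]])

```text
time_s: 1.35
ee_pos: [476.0, -272.8, 205.3]
eef_rot: [-2.025, -2.401, 0.0]
wrist_force: [0.7, 0.3, -0.3]
grip_width: 94.2
finger_force: 0.0
```

>>> move_arm(moves=[[[0,0,-0.4],0],[[0,0,-0.4],0],[[0,0,0],0],[[0,0,0],0],[[0,0,0],0]])

```text
time_s: 1.77
ee_pos: [475.1, -275.0, 185.4]
eef_rot: [-2.033, -2.395, 0.001]
wrist_force: [-0.6, -0.3, 0.4]
grip_width: 93.7
finger_force: 0.0
```

>>> move_arm(moves=[[[0.02,0.04,-0.7],0.001],[[0,0,-1],0],[[0,0,-1],0],[[0,0,-0.9],0],[[0,0,-0.7],0]])

```text
time_s: 2.18
ee_pos: [475.5, -273.7, 76.7]
eef_rot: [-2.028, -2.398, 0.001]
wrist_force: [-0.4, -0.2, -0.1]
grip_width: 94.4
finger_force: 0.0
```

>>> move_arm(moves=[[[0,0,-0.5],0],[[0,0,-0.28],0],[[0,0,0],0],[[0,0,0],0],[[0,0,0],0]])

```text
time_s: 2.6
ee_pos: [476.9, -273.5, 59.5]
eef_rot: [2.026, 2.399, 0.0]
wrist_force: [-0.1, 0.1, 0.4]
grip_width: 94.1
finger_force: 0.0
```

>>> move_arm(moves=[[[0,0,0],0],[[0,0,0],0],[[0,0,0],0],[[0,0,0],0],[[0,0,0],0]], jaw=-1)

```text
time_s: 3.02
ee_pos: [476.3, -273.1, 58.7]
eef_rot: [2.026, 2.4, 0.0]
wrist_force: [-0.5, 0.1, 0.1]
grip_width: 63.9
finger_force: 0.0
```

>>> move_arm(moves=[[[0,0,0],0],[[0,0,0],0],[[0,0,0],0],[[0,0,0],0],[[0,0,0],0]])

```text
time_s: 3.43
ee_pos: [476.2, -273.1, 58.4]
eef_rot: [-2.026, -2.4, 0.0]
wrist_force: [-0.7, 0.3, -0.2]
grip_width: 49.6
finger_force: 30.0
```

```bash
python3 - <<'E'
from h import *
o=arm.observe(); print(o['ee_pos'],o['grip_width'],o['finger_force'],o['wrist_force'],o['time_s'])
s=snap('scene','s1')['image'][:,:,::-1]; cv2.imwrite('pics/s1c.png',cv2.resize(s[240:420,100:340],None,fx=3,fy=3))
E
```

```text
[ 476.16975745 -273.06998679   58.42458134] 49.60779609444939 29.951665699481964 [-0.65114911  0.25629495 -0.17353167] 3.4333
```

View pics/s1c.png

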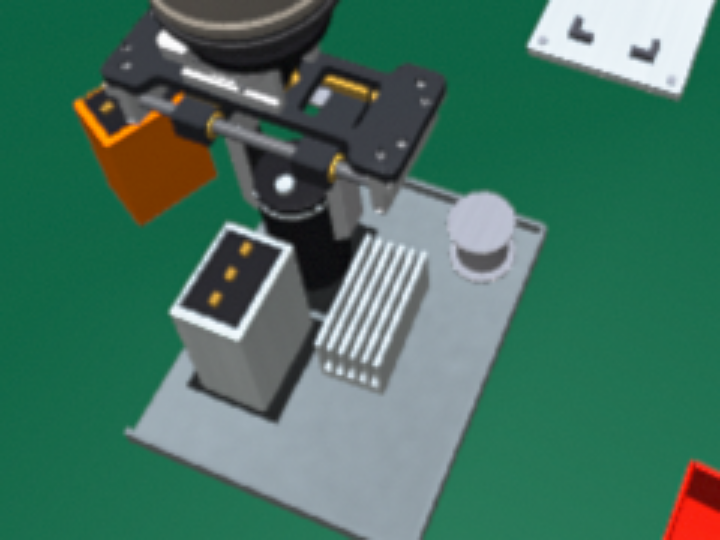

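Capacitor gripped at 49.6 mm, with neighbours untouched. Now lift it and carry it to the left half of the tray.

>>> move_arm(moves=[[[0,0,0.3],0],[[0,0,0.6],0],[[0,0,0.8],0],[[0,0,0.7],0],[[0,0,0.4],0]])

```text
time_s: 3.9
ee_pos: [476.9, -273.2, 130.7]
eef_rot: [2.025, 2.399, 0.001]
wrist_force: [0.6, -0.4, -2.6]
grip_width: 49.7
finger_force: 29.9
```

>>> move_arm(moves=[[[0.02,0.2,0],0],[[0.04,0.4,0],0],[[0.07,0.6,0],0],[[0.09,0.8,0],0],[[0.11,1,0],0]])

```text
time_s: 4.32
ee_pos: [483.6, -197.1, 127.1]
eef_rot: [-2.027, -2.398, 0.001]
wrist_force: [0.4, 0.1, -2.2]
grip_width: 50.0
finger_force: 29.9
```

>>> move_arm(moves=[[[0.104,0.95,0],0],[[0.104,0.95,0],0],[[0.104,0.95,0],0],[[0.104,0.95,0],0],[[0.104,0.95,0],0]])

```text
time_s: 4.73
ee_pos: [496.5, -77.1, 127.3]
eef_rot: [-2.025, -2.4, 0.001]
wrist_force: [0.7, -0.2, -2.4]
grip_width: 49.4
finger_force: 29.9
```

>>> move_arm(moves=[[[0.104,0.95,0],0],[[0.104,0.95,0],0],[[0.104,0.95,0],0],[[0.104,0.95,0],0],[[0.104,0.95,0],0]])

```text
time_s: 5.15
ee_pos: [509.3, 41.5, 127.2]
eef_rot: [-2.025, -2.4, 0.002]
wrist_force: [0.7, 0.4, -2.7]
grip_width: 49.4
finger_force: 29.9
```

>>> move_arm(moves=[[[0.104,0.95,0],0],[[0.104,0.95,0],0],[[0.104,0.95,0],0],[[0.104,0.95,0],0],[[0.104,0.95,0],0]])

```text
time_s: 5.57
ee_pos: [522.1, 160.0, 127.1]
eef_rot: [-2.025, -2.4, 0.002]
wrist_force: [0.6, -0.3, -2.5]
grip_width: 50.1
finger_force: 29.9
```

>>> move_arm(moves=[[[0.104,0.95,0],0],[[0.104,0.95,0],0],[[0.104,0.95,0],0],[[0.104,0.95,0],0],[[0.104,0.95,0],0]])

```text
time_s: 5.98
ee_pos: [535.0, 278.6, 127.0]
eef_rot: [-2.025, -2.4, 0.003]
wrist_force: [0.6, -0.6, -2.3]
grip_width: 49.8
finger_force: 29.9
```

>>> move_arm(moves=[[[0.1,0.9,0],0],[[0.08,0.7,0],0],[[0.05,0.5,0],0],[[0.04,0.35,0],0],[[0.02,0.17,0],0]])

```text
time_s: 6.4
ee_pos: [542.9, 343.6, 127.6]
eef_rot: [-2.025, -2.401, 0.002]
wrist_force: [0.7, -0.1, -2.2]
grip_width: 49.6
finger_force: 29.9
```

>>> move_arm(moves=[[[0,0,0],0],[[0,0,-0.4],0],[[0,0,-0.6],0],[[0,0,-0.6],0],[[0,0,-0.4],0]])

```text
time_s: 6.82
ee_pos: [543.5, 340.6, 76.5]
eef_rot: [2.028, 2.399, -0.003]
wrist_force: [0.1, -0.0, -2.6]
grip_width: 50.1
finger_force: 29.9
```

>>> move_arm(moves=[[[0,0,-0.3],0],[[0,0,-0.25],0],[[0,0,-0.12],0],[[0,0,-0.06],0],[[0,0,0],0]])

```text
time_s: 7.23
ee_pos: [543.8, 342.4, 60.3]
eef_rot: [2.027, 2.401, 0.0]
wrist_force: [-0.3, -0.0, -2.7]
grip_width: 49.6
finger_force: 29.9
```

>>> move_arm(moves=[[[0,0,-0.02],0],[[0,0,-0.02],0],[[0,0,0],0],[[0,0,0],0],[[0,0,0],0]])

```text
time_s: 7.65
ee_pos: [543.8, 342.5, 59.4]
eef_rot: [2.027, 2.4, 0.0]
wrist_force: [0.2, 0.3, -2.6]
grip_width: 49.5
finger_force: 29.9
```

>>> move_arm(moves=[[[0,0,-0.02],0],[[0,0,-0.02],0],[[0,0,-0.02],0],[[0,0,0],0],[[0,0,0],0]])

```text
time_s: 8.07
ee_pos: [543.8, 342.6, 58.4]
eef_rot: [2.026, 2.4, 0.0]
wrist_force: [-3.8, -2.8, 9.4]
grip_width: 49.6
finger_force: 30.0
```

Contact (9 N). Release, rise, and return to the filter.

>>> move_arm(moves=[[[0,0,0],0],[[0,0,0],0],[[0,0,0],0],[[0,0,0],0],[[0,0,0],0]], jaw=1)

```text
time_s: 8.48
ee_pos: [543.7, 342.4, 57.6]
eef_rot: [-2.027, -2.4, 0.0]
wrist_force: [0.0, 0.4, -0.1]
grip_width: 79.7
finger_force: 0.0
```

>>> move_arm(moves=[[[0,0,0.4],0],[[0,0,0.7],0],[[0,0,0.9],0],[[0,0,0.8],0],[[0,0,0.5],0]])

```text
time_s: 8.9
ee_pos: [544.3, 343.1, 143.1]
eef_rot: [2.026, 2.4, 0.004]
wrist_force: [-0.3, -0.1, -0.5]
grip_width: 94.2
finger_force: 0.0
```

>>> move_arm(moves=[[[-0.04,-0.5,0],0],[[-0.07,-0.8,0],0],[[-0.08,-1,0],0],[[-0.08,-1,0],0],[[-0.08,-1,0],0]])

```text
time_s: 9.32
ee_pos: [534.3, 232.9, 139.5]
eef_rot: [-2.027, -2.4, 0.002]
wrist_force: [0.3, -0.5, 0.1]
grip_width: 94.2
finger_force: 0.0
```

>>> move_arm(moves=[[[-0.082,-1,0],0],[[-0.082,-1,0],0],[[-0.082,-1,0],0],[[-0.082,-1,0],0],[[-0.082,-1,0],0]])

```text
time_s: 9.73
ee_pos: [523.8, 107.8, 139.6]
eef_rot: [-2.027, -2.4, 0.002]
wrist_force: [1.0, -0.5, 0.7]
grip_width: 93.7
finger_force: 0.0
```

>>> move_arm(moves=[[[-0.082,-1,0],0],[[-0.082,-1,0],0],[[-0.082,-1,0],0],[[-0.082,-1,0],0],[[-0.082,-1,0],0]])

```text
time_s: 10.15
ee_pos: [513.4, -17.0, 139.7]
eef_rot: [-2.027, -2.4, 0.001]
wrist_force: [1.0, 0.1, -1.0]
grip_width: 94.1
finger_force: 0.0
```

>>> move_arm(moves=[[[-0.082,-1,0],0],[[-0.082,-1,0],0],[[-0.082,-1,0],0],[[-0.082,-1,0],0],[[-0.082,-1,0],0]])

```text
time_s: 10.57
ee_pos: [503.0, -141.8, 139.6]
eef_rot: [-2.027, -2.399, 0.001]
wrist_force: [-0.2, 0.5, -0.5]
grip_width: 94.1
finger_force: 0.0
```

>>> move_arm(moves=[[[-0.082,-1,0],0],[[-0.082,-1,0],0],[[-0.082,-1,0],0],[[-0.082,-1,0],0],[[-0.082,-1,0],0]])

```text
time_s: 10.98
ee_pos: [492.6, -266.7, 139.6]
eef_rot: [-2.027, -2.399, 0.001]
wrist_force: [-0.0, -0.5, -0.1]
grip_width: 94.0
finger_force: 0.0
```

>>> move_arm(moves=[[[-0.08,-1,0],0],[[-0.07,-0.9,0],0],[[-0.06,-0.7,0],0],[[-0.04,-0.4,0],0],[[-0.01,-0.1,0],0]])

```text
time_s: 11.4
ee_pos: [486.1, -344.4, 139.5]
eef_rot: [-2.029, -2.397, 0.001]
wrist_force: [0.0, 1.5, 0.3]
grip_width: 94.1
finger_force: 0.0
```

```bash
python3 - <<'E'
from h import *
o=arm.observe(); r=o['eef_rot']; print(o['ee_pos'],o['grip_width'],2*np.arctan2(r[1],r[0])-np.pi/2,o['time_s'])
s=snap('top','t2')['image'][:,:,::-1]; cv2.imwrite('pics/t2c.png',cv2.resize(s[140:250,120:440],None,fx=2.5,fy=2.5,interpolation=cv2.INTER_CUBIC))
E
```

```text
[ 486.11860292 -344.3728621   139.52706368] 94.13915724254812 -6.117173283756242 11.4
```

View pics/t2c.png

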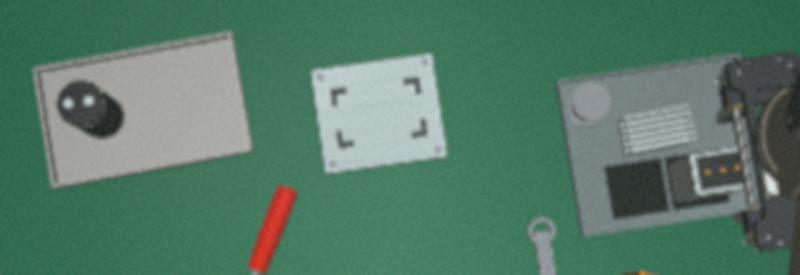

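Capacitor stands upright in the tray at (80,103), the left pad is free, and the gripper is over the filter. Lower and grip.

>>> move_arm(moves=[[[0,0,-0.2],0],[[0,0,-0.4],0],[[0,0,-0.7],0],[[0,0,-0.7],0],[[0,0,-0.6],0]])

```text
time_s: 11.87
ee_pos: [487.4, -341.0, 73.5]
eef_rot: [-2.024, -2.402, -0.0]
wrist_force: [-0.1, 0.5, 0.2]
grip_width: 94.0
finger_force: 0.0
```

>>> move_arm(moves=[[[0,0,-0.4],0],[[0,0,-0.25],0],[[0,0,0],0],[[0,0,0],0],[[0,0,0],0]])

```text
time_s: 12.28
ee_pos: [488.0, -342.6, 59.7]
eef_rot: [2.026, 2.4, 0.0]
wrist_force: [0.2, 0.0, -0.4]
grip_width: 94.0
finger_force: 0.0
```

>>> move_arm(moves=[[[0,0,0],0],[[0,0,0],0],[[0,0,0],0],[[0,0,0],0],[[0,0,0],0]], jaw=-1)

```text
time_s: 12.7
ee_pos: [487.5, -342.6, 59.2]
eef_rot: [2.026, 2.4, -0.0]
wrist_force: [0.5, 0.6, 0.5]
grip_width: 63.8
finger_force: 0.0
```

>>> move_arm(moves=[[[0,0,0],0],[[0,0,0],0],[[0,0,0],0],[[0,0,0],0],[[0,0,0],0]])

```text
time_s: 13.12
ee_pos: [487.5, -342.5, 58.9]
eef_rot: [-2.026, -2.401, -0.0]
wrist_force: [-0.5, 0.5, -0.4]
grip_width: 44.2
finger_force: 30.0
```

>>> move_arm(moves=[[[0,0,0.3],0],[[0,0,0.6],0],[[0,0,0.8],0],[[0,0,0.7],0],[[0,0,0.4],0]])

```text
time_s: 13.53
ee_pos: [487.9, -342.8, 131.0]
eef_rot: [2.026, 2.4, 0.0]
wrist_force: [1.1, -0.2, -4.3]
grip_width: 43.7
finger_force: 30.0
```

>>> move_arm(moves=[[[0.03,0.2,0],0],[[0.05,0.4,0],0],[[0.08,0.6,0],0],[[0.1,0.8,0],0],[[0.12,0.9,0],0]])

```text
time_s: 13.95
ee_pos: [496.1, -268.6, 127.5]
eef_rot: [-2.026, -2.398, 0.001]
wrist_force: [0.8, 0.5, -4.7]
grip_width: 44.0
finger_force: 30.0
```

>>> move_arm(moves=[[[0.118,0.9,0],0],[[0.118,0.9,0],0],[[0.118,0.9,0],0],[[0.118,0.9,0],0],[[0.118,0.9,0],0]])

```text
time_s: 14.37
ee_pos: [510.8, -155.2, 127.6]
eef_rot: [-2.024, -2.4, 0.001]
wrist_force: [0.2, -0.9, -4.6]
grip_width: 43.8
finger_force: 30.0
```

>>> move_arm(moves=[[[0.118,0.9,0],0],[[0.118,0.9,0],0],[[0.118,0.9,0],0],[[0.118,0.9,0],0],[[0.118,0.9,0],0]])

```text
time_s: 14.78
ee_pos: [525.3, -43.0, 127.7]
eef_rot: [-2.024, -2.4, 0.002]
wrist_force: [1.2, -0.1, -4.0]
grip_width: 43.6
finger_force: 30.0
```

>>> move_arm(moves=[[[0.118,0.9,0],0],[[0.118,0.9,0],0],[[0.118,0.9,0],0],[[0.118,0.9,0],0],[[0.118,0.9,0],0]])

```text
time_s: 15.2
ee_pos: [539.9, 69.3, 127.6]
eef_rot: [-2.025, -2.4, 0.002]
wrist_force: [-0.1, 0.8, -5.0]
grip_width: 43.8
finger_force: 30.0
```

>>> move_arm(moves=[[[0.118,0.9,0],0],[[0.118,0.9,0],0],[[0.118,0.9,0],0],[[0.118,0.9,0],0],[[0.118,0.9,0],0]])

```text
time_s: 15.62
ee_pos: [554.5, 181.6, 127.5]
eef_rot: [-2.025, -2.4, 0.003]
wrist_force: [0.5, -0.8, -5.3]
grip_width: 44.3
finger_force: 30.0
```

>>> move_arm(moves=[[[0.11,0.85,0],0],[[0.09,0.7,0],0],[[0.07,0.5,0],0],[[0.05,0.35,0],0],[[0.02,0.19,0],0]])

```text
time_s: 16.03
ee_pos: [563.7, 245.9, 128.2]
eef_rot: [-2.024, -2.401, 0.001]
wrist_force: [0.1, 0.0, -4.5]
grip_width: 43.6
finger_force: 30.0
```

>>> move_arm(moves=[[[0,0,0],0],[[0,0,-0.4],0],[[0,0,-0.6],0],[[0,0,-0.6],0],[[0,0,-0.4],0]])

```text
time_s: 16.45
ee_pos: [564.0, 242.9, 77.0]
eef_rot: [-2.028, -2.399, 0.003]
wrist_force: [-0.8, -0.2, -5.3]
grip_width: 44.2
finger_force: 30.0
```

>>> move_arm(moves=[[[0,0,-0.3],0],[[0,0,-0.25],0],[[0,0,-0.12],0],[[0,0,-0.06],0],[[0,0,0],0]])

```text
time_s: 16.87
ee_pos: [564.6, 244.7, 60.8]
eef_rot: [-2.027, -2.4, -0.0]
wrist_force: [-0.4, -0.3, -5.0]
grip_width: 44.2
finger_force: 30.0
```

>>> move_arm(moves=[[[0,0,-0.02],0],[[0,0,-0.02],0],[[0,0,0],0],[[0,0,0],0],[[0,0,0],0]])

```text
time_s: 17.28
ee_pos: [564.6, 244.7, 59.9]
eef_rot: [2.027, 2.4, 0.0]
wrist_force: [0.1, -0.0, -5.5]
grip_width: 44.1
finger_force: 30.0
```

>>> move_arm(moves=[[[0,0,-0.02],0],[[0,0,-0.02],0],[[0,0,-0.02],0],[[0,0,0],0],[[0,0,0],0]])

```text
time_s: 17.7
ee_pos: [564.6, 244.7, 59.0]
eef_rot: [2.026, 2.4, 0.0]
wrist_force: [-3.4, -2.7, 8.7]
grip_width: 43.8
finger_force: 30.0
```

>>> move_arm(moves=[[[0,0,0],0],[[0,0,0],0],[[0,0,0],0],[[0,0,0],0],[[0,0,0],0]], jaw=1)

```text
time_s: 18.12
ee_pos: [564.6, 244.8, 58.2]
eef_rot: [-2.027, -2.401, -0.0]
wrist_force: [0.1, -0.3, 1.0]
grip_width: 73.9
finger_force: 0.0
```

>>> move_arm(moves=[[[0,0,0.4],0],[[0,0,0.7],0],[[0,0,0.9],0],[[0,0,0.8],0],[[0,0,0.5],0]])

```text
time_s: 18.53
ee_pos: [565.1, 245.2, 143.5]
eef_rot: [2.026, 2.4, 0.003]
wrist_force: [0.0, -0.0, 0.0]
grip_width: 93.9
finger_force: 0.0
```

>>> move_arm(moves=[[[-0.02,-0.5,0],0],[[-0.04,-0.8,0],0],[[-0.04,-1,0],0],[[-0.05,-1,0],0],[[-0.05,-1,0],0]])

```text
time_s: 18.95
ee_pos: [558.8, 135.2, 140.0]
eef_rot: [-2.026, -2.4, 0.002]
wrist_force: [0.4, -0.1, -1.3]
grip_width: 94.4
finger_force: 0.0
```

>>> move_arm(moves=[[[-0.044,-1,0],0],[[-0.044,-1,0],0],[[-0.044,-1,0],0],[[-0.044,-1,0],0],[[-0.044,-1,0],0]])

```text
time_s: 19.37
ee_pos: [553.1, 10.1, 140.1]
eef_rot: [-2.027, -2.4, 0.001]
wrist_force: [-0.1, 1.1, -0.3]
grip_width: 94.1
finger_force: 0.0
```

>>> move_arm(moves=[[[-0.044,-1,0],0],[[-0.044,-1,0],0],[[-0.044,-1,0],0],[[-0.044,-1,0],0],[[-0.044,-1,0],0]])

```text
time_s: 19.78
ee_pos: [547.4, -114.7, 140.1]
eef_rot: [-2.027, -2.4, 0.001]
wrist_force: [0.3, 0.7, 0.1]
grip_width: 93.9
finger_force: 0.0
```

```bash
python3 - <<'E'
from h import *
s=snap('scene','s3')['image'][:,:,::-1]; cv2.imwrite('pics/s3c.png',cv2.resize(s[270:420,135:335],None,fx=4,fy=4,interpolation=cv2.INTER_CUBIC))
s=snap('top','t3')['image'][:,:,::-1]; a=cv2.resize(s[157:237,338:432],None,fx=5,fy=5,interpolation=cv2.INTER_CUBIC); b=cv2.resize(s[148:228,130:190],None,fx=5,fy=5,interpolation=cv2.INTER_CUBIC); cv2.imwrite('pics/t3c.png',np.hstack([b,a]))
E
```

```text
(no output)
```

View pics/s3c.png

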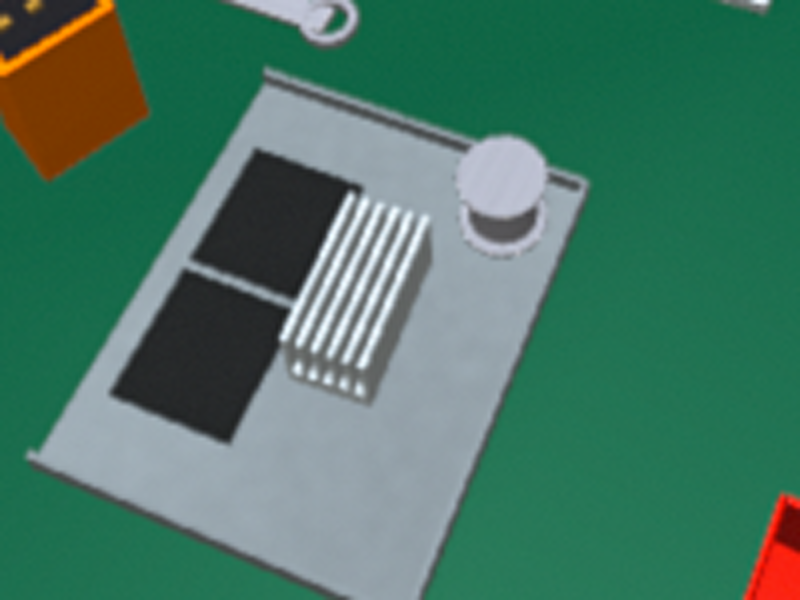

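View pics/t3c.png

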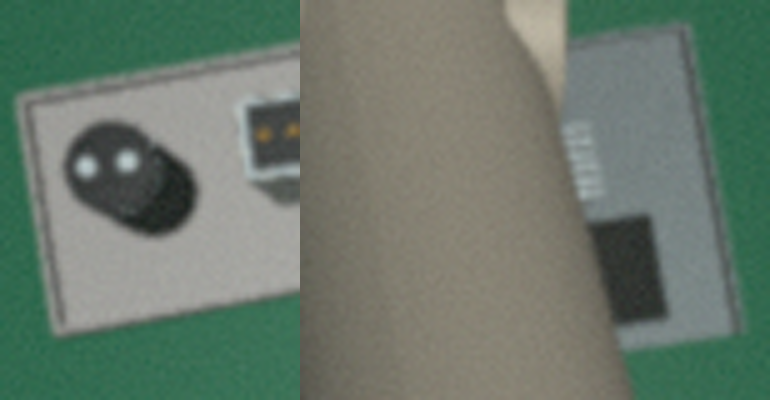

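Both parts stand upright in the tray, and all the pads and the heatsink are clear of the rest. Go on to the heatsink.

>>> move_arm(moves=[[[-0.044,-1,0],0.003],[[-0.044,-1,0],0.004],[[-0.044,-1,0],0.004],[[-0.044,-1,0],0],[[-0.04,-1,0],0]])

```text
time_s: 20.3
ee_pos: [542.3, -238.8, 140.2]
eef_rot: [-1.984, -2.435, 0.0]
wrist_force: [-0.1, -0.7, 0.3]
grip_width: 94.1
finger_force: 0.0
```

>>> move_arm(moves=[[[-0.04,-0.9,0],0],[[-0.02,-0.6,0],0],[[-0.01,-0.4,0],0],[[-0.01,-0.15,0],0],[[0,-0.07,0],0]])

```text
time_s: 20.72
ee_pos: [541.0, -290.5, 140.5]
eef_rot: [-1.984, -2.435, -0.0]
wrist_force: [0.0, -0.4, 0.7]
grip_width: 93.8
finger_force: 0.0
```

>>> move_arm(moves=[[[0,0,-0.4],0],[[0,0,-0.8],0],[[0,0,-0.9],0],[[0,0,-0.6],0],[[0,0,-0.3],0]])

```text
time_s: 21.13
ee_pos: [540.2, -288.8, 63.1]
eef_rot: [-1.981, -2.435, 0.0]
wrist_force: [0.1, 0.4, 0.3]
grip_width: 94.3
finger_force: 0.0
```

>>> move_arm(moves=[[[0,0,0],0],[[0,0,0],0],[[0,0,0],0],[[0,0,0],0],[[0,0,0],0]])

```text
time_s: 21.55
ee_pos: [541.6, -291.0, 66.6]
eef_rot: [1.984, 2.434, 0.0]
wrist_force: [-0.0, 0.6, -0.1]
grip_width: 94.1
finger_force: 0.0
```

```bash
python3 - <<'E'
from h import *
P=print
top=[('c1',168,348,31,68,4),('c1',192,492,-31,68,4),('c1',515,445,-31,-68,4),('c1',352,466,-31,0,4)]
sc=[('c3',230,440,31,-68,4),('c3',112,393,-31,-68,4),('c3',362,187,31,68,4),('c3',186,268,-31,-2,4),('c3',190,258,-31,2,4),('c3',256,149,-31,68,4)]
P(fit(sc)[0],fit(sc+top)[0])
o=arm.observe(); r=o['eef_rot']; P(o['ee_pos'],2*np.arctan2(r[1],r[0])-np.pi/2)
E
```

```text
[ 4.80737e+02 -3.07075e+02  1.79000e-01] [ 4.81589e+02 -3.07389e+02  1.75000e-01]
[ 541.57264668 -290.97479156   66.60465394] 0.20309509486490218
```

>>> move_arm(moves=[[[0,0,-0.5],0],[[0,0,-0.7],0],[[0,0,-0.5],0],[[0,0,-0.3],0],[[0,0,-0.14],0]])

```text
time_s: 21.97
ee_pos: [540.4, -290.5, 10.6]
eef_rot: [-1.984, -2.434, 0.001]
wrist_force: [-0.2, 0.6, -0.5]
grip_width: 94.2
finger_force: 0.0
```

>>> move_arm(moves=[[[0,0,0],0],[[0,0,0],0],[[0,0,0],0],[[0,0,0],0],[[0,0,0],0]], jaw=-1)

```text
time_s: 22.38
ee_pos: [541.4, -291.0, 12.8]
eef_rot: [1.984, 2.435, 0.0]
wrist_force: [-0.7, 0.5, 0.6]
grip_width: 64.3
finger_force: 0.0
```

>>> move_arm(moves=[[[0,0,0],0],[[0,0,0],0],[[0,0,0],0],[[0,0,0],0],[[0,0,0],0]])

```text
time_s: 22.8
ee_pos: [541.1, -290.8, 12.3]
eef_rot: [-1.985, -2.435, 0.0]
wrist_force: [0.2, -0.1, 2.2]
grip_width: 40.0
finger_force: 30.0
```

>>> move_arm(moves=[[[0,0,0],0],[[0,0,0],0],[[0,0,0],0],[[0,0,0],0],[[0,0,0],0]])

```text
time_s: 23.22
ee_pos: [541.1, -290.8, 12.3]
eef_rot: [-1.985, -2.435, 0.0]
wrist_force: [-2.9, 0.4, 4.0]
grip_width: 39.7
finger_force: 30.0
```

>>> move_arm(moves=[[[0,0,0.3],0],[[0,0,0.6],0],[[0,0,0.8],0],[[0,0,0.7],0],[[0,0,0.4],0]])

```text
time_s: 23.63
ee_pos: [541.8, -291.0, 84.4]
eef_rot: [1.984, 2.434, 0.001]
wrist_force: [0.2, 0.0, -1.3]
grip_width: 39.9
finger_force: 30.0
```

>>> move_arm(moves=[[[0.02,0.3,0],0],[[0.03,0.6,0],-0.002],[[0.04,0.8,0],-0.002],[[0.05,1,0],-0.002],[[0.05,1,0],-0.002]])

```text
time_s: 24.05
ee_pos: [545.1, -196.9, 81.2]
eef_rot: [-2.016, -2.408, 0.0]
wrist_force: [0.5, 0.1, -1.6]
grip_width: 39.9
finger_force: 30.0
```

>>> move_arm(moves=[[[0.05,1,0],-0.002],[[0.05,1,0],-0.002],[[0.05,1,0],-0.002],[[0.05,1,0],0],[[0.05,1,0],0]])

```text
time_s: 24.47
ee_pos: [551.3, -71.5, 81.3]
eef_rot: [-2.037, -2.39, 0.001]
wrist_force: [0.3, -0.6, -2.1]
grip_width: 39.7
finger_force: 30.0
```

>>> move_arm(moves=[[[0.05,1,0],0],[[0.05,1,0],0],[[0.04,0.9,0],0],[[0.03,0.6,0],0],[[0.02,0.39,0],0]])

```text
time_s: 24.88
ee_pos: [556.1, 26.6, 81.4]
eef_rot: [-2.034, -2.392, 0.0]
wrist_force: [-0.4, -0.3, -1.7]
grip_width: 39.9
finger_force: 30.0
```

>>> move_arm(moves=[[[0,0,0],0],[[0,0,-0.3],0],[[0,0,-0.4],0],[[0,0,-0.3],0],[[0,0,0],0]])

```text
time_s: 25.3
ee_pos: [555.5, 22.7, 55.0]
eef_rot: [-2.038, -2.388, 0.004]
wrist_force: [-0.7, 1.1, -1.7]
grip_width: 39.6
finger_force: 30.0
```

>>> move_arm(moves=[[[0,0,0],0],[[0,0,0],0],[[0,0,0],0],[[0,0,0],0],[[0,0,0],0]])

```text
time_s: 25.72
ee_pos: [557.0, 23.9, 57.5]
eef_rot: [2.038, 2.391, 0.0]
wrist_force: [-0.8, -0.2, -0.8]
grip_width: 39.5
finger_force: 30.0
```

```bash
python3 - <<'E'
from h import *
o=arm.observe(); r=o['eef_rot']; print(o['ee_pos'],2*np.arctan2(r[1],r[0])-np.pi/2)
s=snap('scene','s4')['image'][:,:,::-1]; cv2.imwrite('pics/s4c.png',cv2.resize(s[170:320,240:400],None,fx=4,fy=4,interpolation=cv2.INTER_CUBIC))
E
```

```text
[557.02365672  23.87830029  57.50928927] 0.15898483345163728
```

View pics/s4c.png

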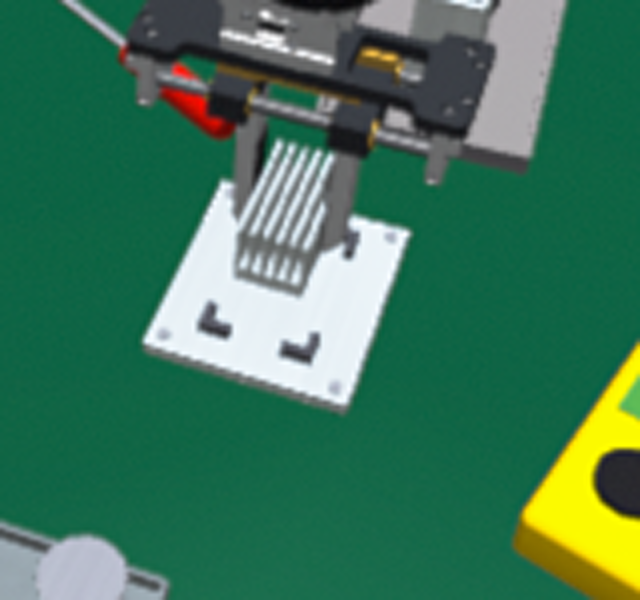

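```bash
python3 - <<'E'
from h import *
C['c4']=('s4',240,170,4)
print(fit([('c4',146,345,-60,-70,10),('c4',346,405,60,-70,10),('c4',410,233,60,70,10)]))
print('hs bottom',fit([('c4',236,276,-20,-37.5,49.2),('c4',303,295,20,-37.5,49.2)]))
E
```

```text
(array([5.56191e+02, 2.44860e+01, 1.67000e-01]), array([-0.4, -0.4,  0.5,  0.4, -0.1, -0.1]))
hs bottom (array([5.56563e+02, 2.65920e+01, 1.73000e-01]), array([-0.2, -0.1,  0.2,  0.1]))
```

>>> move_arm(moves=[[[0,-0.04,-0.3],0.001],[[0,0,-0.5],0],[[0,0,-0.4],0],[[0,0,-0.2],0],[[0,0,-0.08],0]])

```text
time_s: 26.18
ee_pos: [555.8, 23.0, 18.5]
eef_rot: [-2.033, -2.393, 0.002]
wrist_force: [-1.0, -0.4, -2.1]
grip_width: 40.2
finger_force: 30.0
```

>>> move_arm(moves=[[[0,0,0],0],[[0,0,-0.02],0],[[0,0,-0.02],0],[[0,0,0],0],[[0,0,0],0]])

```text
time_s: 26.6
ee_pos: [557.0, 22.9, 19.5]
eef_rot: [2.034, 2.394, 0.0]
wrist_force: [0.5, 0.6, -2.2]
grip_width: 40.1
finger_force: 30.0
```

>>> move_arm(moves=[[[0,0,-0.02],0],[[0,0,-0.02],0],[[0,0,0],0],[[0,0,0],0],[[0,0,0],0]])

```text
time_s: 27.02
ee_pos: [556.9, 22.9, 18.3]
eef_rot: [2.034, 2.394, 0.0]
wrist_force: [0.1, 0.5, -1.0]
grip_width: 40.0
finger_force: 30.0
```

>>> move_arm(moves=[[[0,0,-0.02],0],[[0,0,0],0],[[0,0,0],0],[[0,0,0],0],[[0,0,0],0]])

```text
time_s: 27.43
ee_pos: [556.9, 22.9, 18.3]
eef_rot: [2.034, 2.394, -0.0]
wrist_force: [-2.9, -0.3, 10.0]
grip_width: 40.0
finger_force: 30.0
```

>>> move_arm(moves=[[[0,0,0],0],[[0,0,0],0],[[0,0,0],0],[[0,0,0],0],[[0,0,0],0]], jaw=1)

```text
time_s: 27.85
ee_pos: [556.8, 22.9, 17.7]
eef_rot: [-2.034, -2.394, 0.0]
wrist_force: [-0.1, 0.0, -0.1]
grip_width: 69.8
finger_force: 0.0
```

>>> move_arm(moves=[[[0,0,0.3],0],[[0,0,0.7],0],[[0,0,1],0],[[0,0,1],0],[[0,0,1],0]])

```text
time_s: 28.27
ee_pos: [556.6, 23.1, 119.3]
eef_rot: [-2.034, -2.394, 0.0]
wrist_force: [0.8, -0.4, 0.5]
grip_width: 93.9
finger_force: 0.0
```

>>> move_arm(moves=[[[0,0,0.7],0.002],[[0,0.3,0.25],0],[[0.02,0.5,0],0],[[0.03,0.9,0],0],[[0.04,1,0],0]])

```text
time_s: 28.68
ee_pos: [558.5, 91.3, 140.5]
eef_rot: [-2.028, -2.399, 0.001]
wrist_force: [-0.0, 0.5, 0.2]
grip_width: 94.1
finger_force: 0.0
```

>>> move_arm(moves=[[[0.05,1,0],0],[[0.05,1,0],0],[[0.03,1,0],0],[[0.03,1,0],0],[[0.03,1,0],0]])

```text
time_s: 29.1
ee_pos: [562.6, 217.8, 140.0]
eef_rot: [-2.025, -2.4, 0.002]
wrist_force: [-0.2, -0.1, -0.5]
grip_width: 94.1
finger_force: 0.0
```

>>> move_arm(moves=[[[0.02,0.7,0],0],[[0.01,0.4,0],0],[[0,0.1,0],0],[[0,0,0],0],[[0,0,0],0]])

```text
time_s: 29.52
ee_pos: [564.4, 244.4, 140.9]
eef_rot: [-2.027, -2.4, 0.002]
wrist_force: [-0.1, -0.1, -0.1]
grip_width: 93.9
finger_force: 0.0
```

```bash
python3 - <<'E'
from h import *
o=arm.observe(); r=o['eef_rot']; print(o['ee_pos'],2*np.arctan2(r[1],r[0])-np.pi/2)
s=snap('scene','s5')['image'][:,:,::-1]; cv2.imwrite('pics/s5c.png',cv2.resize(s[120:300,240:400],None,fx=3.3,fy=3.3,interpolation=cv2.INTER_CUBIC))
E
```

```text
[564.44061576 244.41932651 140.90547404] -6.115307924800876
```

View pics/s5c.png

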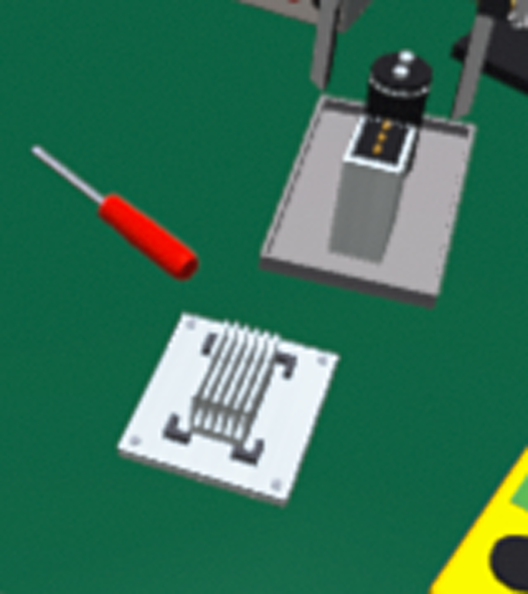

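The heatsink sits flat between the four stops (about (235,385) in the crop), and both tall parts are upright in the tray. Grip the filter again.

>>> move_arm(moves=[[[0,0,-0.4],0],[[0,0,-0.7],0],[[0,0,-0.8],0],[[0,0,-0.7],0],[[0,0,-0.4],0]])

```text
time_s: 29.98
ee_pos: [563.8, 243.9, 64.0]
eef_rot: [-2.027, -2.399, 0.003]
wrist_force: [-0.5, -0.5, 0.2]
grip_width: 94.0
finger_force: 0.0
```

>>> move_arm(moves=[[[0,0,-0.2],0],[[0,0,-0.07],0],[[0,0,0],0],[[0,0,0],0],[[0,0,0],0]])

```text
time_s: 30.4
ee_pos: [565.1, 245.6, 60.6]
eef_rot: [2.026, 2.4, 0.002]
wrist_force: [0.1, 0.3, 0.3]
grip_width: 93.9
finger_force: 0.0
```

>>> move_arm(moves=[[[0,0,0],0],[[0,0,0],0],[[0,0,0],0],[[0,0,0],0],[[0,0,0],0]], jaw=-1)

```text
time_s: 30.82
ee_pos: [564.6, 245.5, 59.8]
eef_rot: [2.027, 2.401, 0.0]
wrist_force: [-0.5, -0.6, 0.2]
grip_width: 64.0
finger_force: 0.0
```

>>> move_arm(moves=[[[0,0,0],0],[[0,0,0],0],[[0,0,0],0],[[0,0,0],0],[[0,0,0],0]])

```text
time_s: 31.23
ee_pos: [564.6, 245.4, 59.7]
eef_rot: [-2.026, -2.401, 0.0]
wrist_force: [-0.4, 0.0, -0.4]
grip_width: 43.6
finger_force: 30.0
```

>>> move_arm(moves=[[[0,0,0.3],0],[[0,0,0.6],0],[[0,0,0.8],0],[[0,0,0.7],0],[[0,0,0.4],0]])

```text
time_s: 31.65
ee_pos: [565.0, 245.7, 131.8]
eef_rot: [2.026, 2.4, 0.002]
wrist_force: [0.8, -0.7, -4.0]
grip_width: 43.9
finger_force: 30.0
```

>>> move_arm(moves=[[[-0.03,-0.2,0],0],[[-0.05,-0.4,0],0],[[-0.08,-0.6,0],0],[[-0.1,-0.8,0],0],[[-0.12,-0.9,0],0]])

```text
time_s: 32.07
ee_pos: [553.9, 170.9, 128.3]
eef_rot: [-2.026, -2.4, 0.003]
wrist_force: [-0.0, -0.2, -4.9]
grip_width: 43.5
finger_force: 30.0
```

>>> move_arm(moves=[[[-0.118,-0.9,0],0],[[-0.118,-0.9,0],0],[[-0.118,-0.9,0],0],[[-0.118,-0.9,0],0],[[-0.118,-0.9,0],0]])

```text
time_s: 32.48
ee_pos: [538.8, 57.5, 128.5]
eef_rot: [-2.027, -2.398, 0.003]
wrist_force: [1.1, 0.4, -4.7]
grip_width: 44.1
finger_force: 30.0
```

>>> move_arm(moves=[[[-0.118,-0.9,0],0],[[-0.118,-0.9,0],0],[[-0.118,-0.9,0],0],[[-0.118,-0.9,0],0],[[-0.118,-0.9,0],0]])

```text
time_s: 32.9
ee_pos: [523.7, -54.7, 128.6]
eef_rot: [-2.027, -2.398, 0.003]
wrist_force: [1.3, -0.6, -6.1]
grip_width: 44.1
finger_force: 30.0
```

>>> move_arm(moves=[[[-0.118,-0.9,0],0],[[-0.118,-0.9,0],0],[[-0.118,-0.9,0],0],[[-0.118,-0.9,0],0],[[-0.118,-0.9,0],0]])

```text
time_s: 33.32
ee_pos: [508.6, -166.8, 128.6]
eef_rot: [-2.027, -2.398, 0.002]
wrist_force: [0.0, 0.7, -5.7]
grip_width: 43.7
finger_force: 30.0
```

>>> move_arm(moves=[[[-0.118,-0.9,0],0],[[-0.118,-0.9,0],0],[[-0.118,-0.9,0],0],[[-0.118,-0.9,0],0],[[-0.118,-0.9,0],0]])

```text
time_s: 33.73
ee_pos: [493.6, -279.0, 128.5]
eef_rot: [-2.027, -2.398, 0.002]
wrist_force: [0.2, -0.3, -4.3]
grip_width: 44.0
finger_force: 30.0
```

>>> move_arm(moves=[[[-0.11,-0.85,0],0],[[-0.09,-0.7,0],0],[[-0.07,-0.5,0],0],[[-0.05,-0.35,0],0],[[-0.02,-0.19,0],0]])

```text
time_s: 34.15
ee_pos: [486.3, -343.0, 129.0]
eef_rot: [-2.028, -2.398, 0.001]
wrist_force: [0.5, 0.4, -5.1]
grip_width: 44.0
finger_force: 30.0
```

>>> move_arm(moves=[[[0,0,0],0],[[0,0,-0.4],0],[[0,0,-0.6],0],[[0,0,-0.6],0],[[0,0,-0.4],0]])

```text
time_s: 34.57
ee_pos: [487.3, -340.2, 77.9]
eef_rot: [-2.024, -2.401, -0.0]
wrist_force: [-0.9, 0.0, -5.2]
grip_width: 44.1
finger_force: 30.0
```

>>> move_arm(moves=[[[0,0,0],0],[[0,0,0],0],[[0,0,0],0],[[0,0,0],0],[[0,0,0],0]])

```text
time_s: 34.98
ee_pos: [488.0, -342.0, 80.5]
eef_rot: [2.026, 2.4, 0.0]
wrist_force: [-0.6, -1.1, -5.0]
grip_width: 44.1
finger_force: 30.0
```

>>> move_arm(moves=[[[0,0,0],0],[[0,0,0],0],[[0,0,0],0],[[0,0,0],0],[[0,0,0],0]])

```text
time_s: 35.4
ee_pos: [487.6, -341.8, 79.7]
eef_rot: [-2.027, -2.4, 0.0]
wrist_force: [0.1, -0.4, -5.1]
grip_width: 44.0
finger_force: 30.0
```

>>> move_arm(moves=[[[0,0,-0.3],0],[[0,0,-0.25],0],[[0,0,-0.15],0],[[0,0,-0.06],0],[[0,0,0],0]])

```text
time_s: 35.82
ee_pos: [487.3, -341.6, 60.2]
eef_rot: [-2.026, -2.4, 0.0]
wrist_force: [-0.6, 0.6, -4.3]
grip_width: 44.3
finger_force: 30.0
```

>>> move_arm(moves=[[[0,0,-0.02],0],[[0,0,-0.02],0],[[0,0,0],0],[[0,0,0],0],[[0,0,0],0]])

```text
time_s: 36.23
ee_pos: [487.6, -341.8, 59.8]
eef_rot: [2.027, 2.4, -0.0]
wrist_force: [-0.3, -0.3, -4.9]
grip_width: 43.8
finger_force: 30.0
```

>>> move_arm(moves=[[[0,0,-0.02],0],[[0,0,-0.02],0],[[0,0,0],0],[[0,0,0],0],[[0,0,0],0]])

```text
time_s: 36.65
ee_pos: [487.7, -341.9, 59.6]
eef_rot: [2.026, 2.4, -0.0]
wrist_force: [-5.1, 2.7, 10.9]
grip_width: 43.9
finger_force: 30.0
```

>>> move_arm(moves=[[[0,0,0],0],[[0,0,0],0],[[0,0,0],0],[[0,0,0],0],[[0,0,0],0]], jaw=1)

```text
time_s: 37.07
ee_pos: [487.7, -341.9, 58.7]
eef_rot: [2.027, 2.4, 0.0]
wrist_force: [0.2, 1.0, -0.1]
grip_width: 73.7
finger_force: 0.0
```

>>> move_arm(moves=[[[0,0,0.4],0],[[0,0,0.7],0],[[0,0,0.9],0],[[0,0,0.8],0],[[0,0,0.5],0]])

```text
time_s: 37.48
ee_pos: [488.3, -342.1, 143.9]
eef_rot: [2.025, 2.399, 0.001]
wrist_force: [-0.1, -0.4, 0.5]
grip_width: 93.8
finger_force: 0.0
```

>>> move_arm(moves=[[[0.04,0.5,0],0],[[0.07,0.8,0],0],[[0.08,1,0],0],[[0.08,1,0],0],[[0.08,1,0],0]])

```text
time_s: 37.9
ee_pos: [495.9, -232.5, 140.7]
eef_rot: [-2.026, -2.4, 0.0]
wrist_force: [0.4, 0.1, 0.2]
grip_width: 94.0
finger_force: 0.0
```

>>> move_arm(moves=[[[0.082,1,0],0],[[0.082,1,0],0],[[0.082,1,0],0],[[0.082,1,0],0],[[0.082,1,0],0]])

```text
time_s: 38.32
ee_pos: [506.0, -107.4, 140.8]
eef_rot: [-2.026, -2.4, 0.001]
wrist_force: [0.3, 0.0, 0.4]
grip_width: 94.2
finger_force: 0.0
```

>>> move_arm(moves=[[[0.082,1,0],0],[[0.082,1,0],0],[[0.082,1,0],0],[[0.082,1,0],0],[[0.082,1,0],0]])

```text
time_s: 38.73
ee_pos: [516.1, 17.4, 140.8]
eef_rot: [-2.026, -2.401, 0.001]
wrist_force: [0.2, 0.3, 0.7]
grip_width: 94.0
finger_force: 0.0
```

>>> move_arm(moves=[[[0.082,1,0],0],[[0.082,1,0],0],[[0.082,1,0],0],[[0.082,1,0],0],[[0.082,1,0],0]])

```text
time_s: 39.15
ee_pos: [526.2, 142.3, 140.7]
eef_rot: [-2.026, -2.401, 0.001]
wrist_force: [1.2, 0.4, 0.2]
grip_width: 94.1
finger_force: 0.0
```

>>> move_arm(moves=[[[0.082,1,0],0],[[0.082,1,0],0],[[0.082,1,0],0],[[0.082,1,0],0],[[0.082,1,0],0]])

```text
time_s: 39.57
ee_pos: [536.4, 267.2, 140.6]
eef_rot: [-2.026, -2.401, 0.001]
wrist_force: [-0.1, -1.7, 0.4]
grip_width: 94.0
finger_force: 0.0
```

>>> move_arm(moves=[[[0.08,1,0],0],[[0.07,0.9,0],0],[[0.06,0.7,0],0],[[0.04,0.4,0],0],[[0.01,0.1,0],0]])

```text
time_s: 39.98
ee_pos: [542.7, 345.2, 140.6]
eef_rot: [-2.023, -2.402, 0.0]
wrist_force: [0.1, -0.4, 0.1]
grip_width: 94.2
finger_force: 0.0
```

>>> move_arm(moves=[[[0,0,0],0],[[0,0,0],0],[[0,0,0],0],[[0,0,0],0],[[0,0,0],0]])

```text
time_s: 40.4
ee_pos: [544.1, 342.3, 141.4]
eef_rot: [2.028, 2.399, -0.0]
wrist_force: [0.5, 0.0, -0.2]
grip_width: 94.0
finger_force: 0.0
```

Lower onto the capacitor and grip it.

>>> move_arm(moves=[[[0,0,-0.4],0],[[0,0,-0.7],0],[[0,0,-0.8],0],[[0,0,-0.7],0],[[0,0,-0.4],0]])

```text
time_s: 40.82
ee_pos: [543.0, 342.2, 63.7]
eef_rot: [-2.026, -2.4, 0.003]
wrist_force: [-0.3, -1.0, -0.8]
grip_width: 94.2
finger_force: 0.0
```

>>> move_arm(moves=[[[0,0,-0.2],0],[[0,0,-0.1],0],[[0,0,0],0],[[0,0,0],0],[[0,0,0],0]])

```text
time_s: 41.23
ee_pos: [544.3, 343.5, 59.6]
eef_rot: [2.026, 2.4, 0.002]
wrist_force: [0.7, -0.7, 0.5]
grip_width: 93.9
finger_force: 0.0
```

>>> move_arm(moves=[[[0,0,0],0],[[0,0,0],0],[[0,0,0],0],[[0,0,0],0],[[0,0,0],0]], jaw=-1)

```text
time_s: 41.65
ee_pos: [543.9, 343.2, 58.8]
eef_rot: [2.027, 2.401, 0.0]
wrist_force: [0.2, -0.1, -0.2]
grip_width: 64.3
finger_force: 0.0
```

>>> move_arm(moves=[[[0,0,0],0],[[0,0,0],0],[[0,0,0],0],[[0,0,0],0],[[0,0,0],0]])

```text
time_s: 42.07
ee_pos: [543.8, 343.2, 58.7]
eef_rot: [-2.026, -2.4, 0.0]
wrist_force: [0.1, 0.2, -1.3]
grip_width: 49.9
finger_force: 30.0
```

>>> move_arm(moves=[[[0,0,0.3],0],[[0,0,0.6],0],[[0,0,0.8],0],[[0,0,0.7],0],[[0,0,0.4],0]])

```text
time_s: 42.48
ee_pos: [544.4, 343.6, 131.1]
eef_rot: [2.026, 2.4, 0.003]
wrist_force: [0.9, 0.9, -1.7]
grip_width: 49.6
finger_force: 30.0
```

>>> move_arm(moves=[[[-0.02,-0.2,0],0],[[-0.04,-0.4,0],0],[[-0.07,-0.6,0],0],[[-0.09,-0.8,0],0],[[-0.11,-1,0],0]])

```text
time_s: 42.9
ee_pos: [534.5, 266.5, 127.4]
eef_rot: [-2.025, -2.4, 0.003]
wrist_force: [0.9, 0.3, -1.6]
grip_width: 50.1
finger_force: 30.0
```

>>> move_arm(moves=[[[-0.104,-0.95,0],0],[[-0.104,-0.95,0],0],[[-0.104,-0.95,0],0],[[-0.104,-0.95,0],0],[[-0.104,-0.95,0],0]])

```text
time_s: 43.32
ee_pos: [521.2, 146.3, 127.5]
eef_rot: [-2.028, -2.399, 0.003]
wrist_force: [1.0, 0.7, -1.9]
grip_width: 49.9
finger_force: 30.0
```

>>> move_arm(moves=[[[-0.104,-0.95,0],0],[[-0.104,-0.95,0],0],[[-0.104,-0.95,0],0],[[-0.104,-0.95,0],0],[[-0.104,-0.95,0],0]])

```text
time_s: 43.73
ee_pos: [507.8, 27.9, 127.6]
eef_rot: [-2.027, -2.398, 0.003]
wrist_force: [-0.2, -1.3, -2.8]
grip_width: 49.0
finger_force: 30.0
```

>>> move_arm(moves=[[[-0.104,-0.95,0],0],[[-0.104,-0.95,0],0],[[-0.104,-0.95,0],0],[[-0.104,-0.95,0],0],[[-0.104,-0.95,0],0]])

```text
time_s: 44.15
ee_pos: [494.5, -90.5, 127.7]
eef_rot: [-2.027, -2.398, 0.002]
wrist_force: [-0.6, -0.3, -3.2]
grip_width: 49.9
finger_force: 30.0
```

>>> move_arm(moves=[[[-0.104,-0.95,0],0],[[-0.104,-0.95,0],0],[[-0.104,-0.95,0],0],[[-0.104,-0.95,0],0],[[-0.104,-0.95,0],0]])

```text
time_s: 44.57
ee_pos: [481.2, -208.8, 127.6]
eef_rot: [-2.027, -2.398, 0.002]
wrist_force: [1.1, -0.5, -1.4]
grip_width: 49.5
finger_force: 30.0
```

>>> move_arm(moves=[[[-0.1,-0.9,0],0],[[-0.08,-0.7,0],0],[[-0.05,-0.5,0],0],[[-0.04,-0.35,0],0],[[-0.02,-0.17,0],0]])

```text
time_s: 44.98
ee_pos: [475.2, -273.4, 128.1]
eef_rot: [-2.028, -2.398, 0.001]
wrist_force: [-0.3, -0.8, -2.5]
grip_width: 49.4
finger_force: 30.0
```

>>> move_arm(moves=[[[0,0,0],0],[[0,0,0],0],[[0,0,0],0],[[0,0,0],0],[[0,0,0],0]])

```text
time_s: 45.4
ee_pos: [476.6, -271.6, 128.8]
eef_rot: [2.025, 2.402, 0.0]
wrist_force: [-0.7, -0.7, -2.3]
grip_width: 50.0
finger_force: 30.0
```

>>> move_arm(moves=[[[0,0,0],0],[[0,0,-0.4],0],[[0,0,-0.6],0],[[0,0,-0.6],0],[[0,0,-0.4],0]])

```text
time_s: 45.82
ee_pos: [475.7, -271.9, 76.9]
eef_rot: [-2.026, -2.4, 0.0]
wrist_force: [0.3, -0.2, -1.9]
grip_width: 49.8
finger_force: 30.0
```

>>> move_arm(moves=[[[0,0,0],0],[[0,0,0],0],[[0,0,0],0],[[0,0,0],0],[[0,0,0],0]])

```text
time_s: 46.23
ee_pos: [476.7, -272.5, 79.4]
eef_rot: [2.026, 2.4, 0.0]
wrist_force: [-0.6, -0.6, -2.1]
grip_width: 50.1
finger_force: 30.0
```

>>> move_arm(moves=[[[0,0,0],0],[[0,0,0],0],[[0,0,0],0],[[0,0,0],0],[[0,0,0],0]])

```text
time_s: 46.65
ee_pos: [476.4, -272.3, 78.8]
eef_rot: [2.027, 2.401, -0.0]
wrist_force: [-0.1, -0.4, -1.3]
grip_width: 49.8
finger_force: 30.0
```

On target (476.4, −272.3). Lower it and feel for contact.

>>> move_arm(moves=[[[0,0,-0.3],0],[[0,0,-0.25],0],[[0,0,-0.15],0],[[0,0,-0.06],0],[[0,0,0],0]])

```text
time_s: 47.07
ee_pos: [476.0, -272.2, 59.1]
eef_rot: [-2.026, -2.4, 0.0]
wrist_force: [0.3, 0.2, -2.2]
grip_width: 49.9
finger_force: 30.0
```

>>> move_arm(moves=[[[0,0,-0.02],0],[[0,0,-0.02],0],[[0,0,0],0],[[0,0,0],0],[[0,0,0],0]])

```text
time_s: 47.48
ee_pos: [476.4, -272.4, 58.9]
eef_rot: [2.026, 2.4, 0.0]
wrist_force: [0.4, -0.5, -3.2]
grip_width: 49.6
finger_force: 30.0
```

>>> move_arm(moves=[[[0,0,-0.02],0],[[0,0,-0.01],0],[[0,0,0],0],[[0,0,0],0],[[0,0,0],0]])

```text
time_s: 47.9
ee_pos: [476.5, -272.5, 58.6]
eef_rot: [2.026, 2.4, -0.0]
wrist_force: [-3.0, 1.2, 8.1]
grip_width: 49.8
finger_force: 30.0
```

Contact. Release, rise, then back off toward +y for a clear view.

>>> move_arm(moves=[[[0,0,0],0],[[0,0,0],0],[[0,0,0],0],[[0,0,0],0],[[0,0,0],0]], jaw=1)

```text
time_s: 48.32
ee_pos: [476.4, -272.3, 57.9]
eef_rot: [-2.027, -2.401, -0.0]
wrist_force: [-0.3, -0.2, -0.0]
grip_width: 79.8
finger_force: 0.0
```

>>> move_arm(moves=[[[0,0,0.4],0],[[0,0,0.7],0],[[0,0,0.9],0],[[0,0,0.9],0],[[0,0,0.9],0]])

```text
time_s: 48.73
ee_pos: [476.3, -272.2, 154.7]
eef_rot: [2.026, 2.401, 0.0]
wrist_force: [-0.2, -0.2, 0.2]
grip_width: 93.9
finger_force: 0.0
```

>>> move_arm(moves=[[[0,0.4,0.5],0],[[0,0.8,0.2],0],[[0,1,0],0],[[0,1,0],0],[[0,1,0],0]])

```text
time_s: 49.15
ee_pos: [476.0, -165.6, 170.8]
eef_rot: [2.027, 2.4, -0.0]
wrist_force: [0.4, -0.1, 1.3]
grip_width: 93.6
finger_force: 0.0
```

>>> move_arm(moves=[[[0,1,0],0],[[0,1,0],0],[[0,1,0],0],[[0,1,0],0],[[0,1,0],0]])

```text
time_s: 49.57
ee_pos: [475.7, -40.4, 170.6]
eef_rot: [2.026, 2.401, -0.0]
wrist_force: [-0.0, -0.9, 0.4]
grip_width: 93.8
finger_force: 0.0
```

>>> move_arm(moves=[[[0,1,0],0],[[0,1,0],0],[[0,1,0],0],[[0,1,0],0],[[0,1,0],0]])

```text
time_s: 49.98
ee_pos: [475.6, 84.4, 170.7]
eef_rot: [2.026, 2.401, -0.0]
wrist_force: [-0.0, 0.2, -0.9]
grip_width: 93.9
finger_force: 0.0
```

>>> move_arm(moves=[[[0,0.8,0],0],[[0,0.4,0],0],[[0,0,0],0],[[0,0,0],0],[[0,0,0],0]])

```text
time_s: 50.4
ee_pos: [476.3, 111.4, 170.4]
eef_rot: [2.028, 2.399, -0.001]
wrist_force: [-0.7, 0.3, 0.7]
grip_width: 93.8
finger_force: 0.0
```

```bash
python3 - <<'E'
from h import *
print(arm.observe()['time_s'])
s=snap('scene','s6')['image'][:,:,::-1]; cv2.imwrite('pics/s6c.png',cv2.resize(s[200:410,135:355],None,fx=2.8,fy=2.8,interpolation=cv2.INTER_CUBIC))
E
```

```text
50.4
```

View pics/s6c.png

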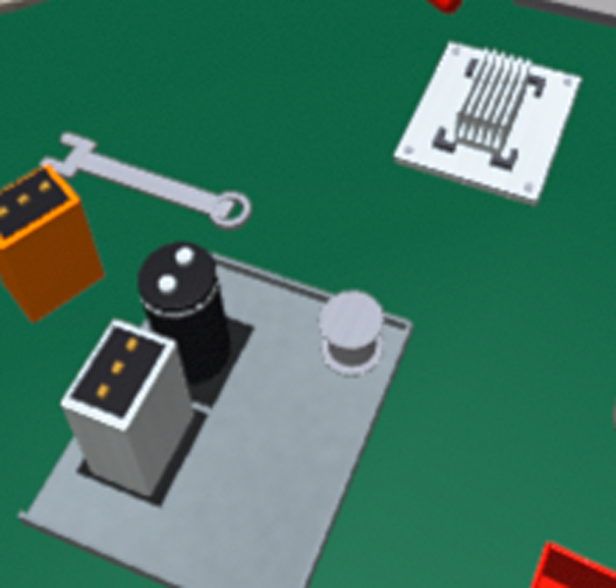

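The capacitor (180,310) and the filter (125,410) stand upright and centred on their pads. The heatsink lies between the nest's stops (495,100), and the spool is where it was. I'll hand the job in.

```bash
python3 -c "
from bench import arm
print(arm.job_done())"
```

```text
the job is handed in; nothing more can be done
None
```

I moved both tall parts to the side tray, set the heatsink in the nest, then put each tall part back upright on its own pad without touching the spool, and handed the job in at about 50 s; no verdict came back.

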